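# Clamp the slips in the guarded punch and start it

## Robot

A 6-joint arm with a two-finger parallel gripper is mounted at the origin on the work surface. World frame = base frame: x ahead of the robot, y to its left, z up, the work surface at z = 0. Lengths are in mm, angles in rad, forces in N, time in s.
With the tool pointing down it reaches from about 350 to 875 mm from the base axis. Payload 4.2 kg.
Tool frame: the origin (TCP) lies at the very end of the fingers, on their centre line; the grasp point (between the pads) lies 19 mm behind it; z points along the fingers, y is the line along which they close (so a half turn about z gives the same grasp; the last joint's range is limited). The gripper opens to 85 mm and grips with 20 to 120 N. Pads are 22 mm wide; open, the fingers measure 114 mm over their backs; the gripper's body (76 mm by 85 mm) begins 54 mm behind the grasp point. The pads swing forward as they close: fully open they stand 13 mm farther back than shut.
Start: joints at [-0.967, 0.385, 0.008, 0, -1.194, -0.259], TCP at [211.27, -588.187, 231.312] pointing down, gripper open.
Joint ranges: [-3.14, 3.14], [-1.21, 2.06], [-1.07, 1.41], [-3.16, 2.05], [-2.99, -0.16], [-3.1, 3.1]. Speed limits (rad/s): [2.79, 2.79, 3.14, 3.14, 3.14, 3.14].

## Interface

Orientations are given as a unit quaternion [x, y, z, w].
In Python, from bench import arm gives the robot as it stands.
- The arm moves only by the tool servo_tool, never from a script. Its argument "rows" is a list that holds one entry, the list of rows, each a list of 7 numbers: the finger opening in mm, from 0 to 85.4, then the shift along the tool's x, y, z in mm, then the turn, a rotation vector about the tool's x, y, z in rad. A call has 1 to 10 rows; each row is the pose to reach, as a shift and turn from the pose commanded when the call began, along the tool's axes at that moment; what a row does not reach only later rows make up. A row lasts 1/8 s, in which the tool goes at most 62.5 mm and 10.7 degrees, less where a joint would pass 70% of its speed; a pose out of reach is approached as far as the arm can. A call with a gripper value outside its range is refused whole. The fingers move at their own pace and stop on an object; the grip force is fixed at half the most. Time passes only in rows, so rows that repeat a pose let the fingers close. It gives the time, the measured TCP pose, the force, the opening and the grip force at its end, in the units of the state.
- arm.read_state(): the state, without advancing time (a new reading comes with each control period).
- arm.get_image(name): name is "scene" or "top" or "wrist"; returns the picture (384x512x3 uint8, red, green, blue); there is no depth.
- arm.camera_params(name): a dict with "intrinsics" (3x3 intrinsics, pixels), "R" (3x3) and "t" (3): a world point X has camera coordinates R X + t. Camera axes: x right, y down, z forward; pixel columns grow to the right and rows downward; lengths in mm; the calibration is good to about 2 mm. A picture is of the moment at which its call begins: read the wrist's pose just before it. camera_params takes no time and is no camera call; for the wrist camera it gives the pose at the moment of the call.
- arm.job_done(): hands the job in; it is judged then, once.
The state is a dict: "clock": time; "joints": joint angles; "joint_vel": joint speeds; "joint_efforts": joint torques, N m; "position": TCP position; "ee_rot": TCP orientation; "contact_force": force on the tool from outside, world axes, zero at the start; "wrist_torque": the same for the moment, N m; "gripper_width": finger opening in mm; "grasp_force": force on a finger pad.
Only numpy, scipy, OpenCV 4.12 (cv2) and the standard library are available. Lean on these libraries where they do the work, as an engineer would, in place of code of your own. Each camera call takes 0.05 s, during which the arm holds its last target. There are 200 camera calls.

## Task

Clamp the stack of slips in the desktop punch: reach through the window in its yellow guard and press the lever with the red pad all the way down, without touching the guard. Then press the green start button fully down and let it come back up. Do not press the red stop button or press start before the lever is down, and leave everything else on the desk where it is.

Things in the scene. Friction and masses are not known exactly. Their poses are not given: they have to be found in the camera images.
- punch: Desktop slip punch, fixed to the desk: grey base 220 x 200 x 30 mm, white housing at the back, its top 142 mm above the desk. It stands turned by up to 0.3 rad. Origin: centre of its underside; x to the back, y along its width, z up.
- guard: Yellow guard frame over the punch, 128 mm front to back, 134 mm wide, 6 mm thick, with a window 84 (x) by 90 mm (y); clear plates below its front and sides. Origin: window centre on the upper face, 135 mm above the desk. z: out of the window, leaning 0.26 rad from vertical to the front; x: up the slope to the back; y: level. Back edge 152 mm, front edge 118 mm above the desk.
- lever (a joint): Clamp lever under the window, hinged at the back of the punch, 78 mm behind its pad. 0: fully up; 0.26 rad: fully down on its stop. Pushing the pad down takes about 4 N; it stays where it is left.
- lever_pad (a point): Centre of the top face of the lever's red pad (32 mm front to back, 38 mm wide), beneath the middle of the window. Lever up: about 13 mm below the plane of the window; fully down: 20 mm lower. It moves with the lever.
- start (a joint): Green start button: 0 up, 0.006 m fully down. A spring (5 N fully down) brings it back.
- start_top (a point): Centre of the top face of the green start button, 34 mm in diameter, on a fixed grey box 85 x 85 x 40 mm to one side of the punch (left or right, it varies). Presses straight down.
- stop (a joint): Red stop button: 0 up, 0.006 m fully down. Not to be pressed.
- stop_top (a point): Centre of the top face of the red stop button, same size and box as the green one, on the other side of the punch. Not to be pressed.
- roll: White paper roll standing upright, 64 mm in diameter, 100 mm high; bystander. Origin: centre of its underside.
- marker: Red marker pen lying on the desk, 130 x 12 x 12 mm, along its x; bystander. Origin: centre of its underside.
- mug: Blue mug, 80 mm in diameter, 90 mm high; bystander. Origin: centre of its underside.
- gauge: Dial thermometer lying face up, dial 68 mm in diameter, 18 mm high, stem to its -x up to 140 mm; bystander. Origin: centre of the dial's underside.
- tape: Black tape dispenser 150 x 50 x 85 mm; bystander. Origin: centre of its underside.
- calculator: Grey desk calculator 140 x 85 x 20 mm; bystander. Origin: centre of its underside.
Not all that is in view belongs to the job. What is shaped like the part that bears start but pink is not meant.

How it is judged (in metres and radians):
On the way, in this order (a step that is already met when the one before it is completed fails the run):
1. the lever is pressed all the way down (value of joint lever above 0.21 rad), for 0.2 s.
2. the green start button is pressed down with the lever down (value of joint start above 0.0042 m and value of joint lever above 0.21 rad), for 0.05 s.
At the end, for the whole second after the job is handed in: The lever is down (above 0.21 of its 0.26 rad), the start button has been pressed (over 4.2 of 6 mm) and is up again (under 1.5 mm), the stop button is up, and every other object is within 20 mm of where it stood (value of joint lever above 0.21 rad and value of joint each of start, stop below 0.0015 m and distance of each of roll, marker, mug, gauge, tape, calculator from where it was at the start of the episode below 0.02 m); the robot touches nothing.
It fails at once if the guard is touched (contact force between guard and anything else above 0.5 N).
It fails at once if the red stop button is pressed (value of joint stop above 0.003 m).
It fails at once if the start button is pressed before the lever is down (value of joint start above 0.003 m and value of joint lever below 0.21 rad).
It fails at once if another object on the desk is pushed, lifted or carried away (distance of any of roll, marker, mug, gauge, tape, calculator from where it was at the start of the episode above 0.02 m).
It also fails if it takes over 45 s, if anything falls off the work surface, if the arm or the gripper's body presses on something with over 40 N, if the wrist force passes 120 N, or if a joint passes its speed limit or range.

## Working session

There is one attempt and no reset: what is moved stays moved. The work goes in short steps, Python scripts to look and compute and a tool call to move; the robot and the scene stay as the last step left them, time stands still between calls to the robot, and variables do not carry over. Pictures are saved under pics/ and viewed, at most 10 in all, crops included, and the job is handed in when it is done.

Besides the shell and the picture viewer there is one more tool, called as name([rows], argument=value, ...), one row to a line, values as JSON. servo_tool: Moves the arm, as the interface text tells. Its arguments: {"type":"object","properties":{"rows":{"type":"array"}},"required":["rows"]}

```bash
mkdir -p pics; python3 - <<'E'
from bench import arm
import cv2, json
for n in("scene","top"):
    im=arm.get_image(n); cv2.imwrite(f"pics/{n}0.png",im[:,:,::-1]); p=arm.camera_params(n); print(n,p)
print(arm.read_state())
E
```

```text
scene {'intrinsics': array([[349.0294492 ,   0.        , 253.83240698],
       [  0.        , 349.0294492 , 193.87106598],
       [  0.        ,   0.        ,   1.        ]]), 'R': array([[ 0.75104689,  0.66018539,  0.00915474],
       [ 0.41283936, -0.45874754, -0.7868382 ],
       [-0.51525937,  0.59473183, -0.61709143]]), 't': array([-411.01958929, -162.6258635 , 1623.95775308])}
top {'intrinsics': array([[392.74301749,   0.        , 251.35083816],
       [  0.        , 392.74301749, 187.01954118],
       [  0.        ,   0.        ,   1.        ]]), 'R': array([[-0.00617694, -0.99988039,  0.01417949],
       [-0.99422821,  0.00462199, -0.10718626],
       [ 0.1071079 , -0.01475973, -0.99413784]]), 't': array([ -21.40069362,  572.56234406, 1154.27994928])}
{'clock': 0.1, 'joints': array([-9.67390739e-01,  3.85449597e-01,  6.78210357e-03, -4.12068805e-04,
       -1.19399796e+00, -2.58570367e-01]), 'joint_vel': array([-0.0013643 , -0.00147221,  0.00434814,  0.00317986, -0.00090532,
        0.00089683]), 'joint_efforts': array([ 2.71288891e-04, -3.93320739e+01,  1.88929600e+01,  4.19783413e+00,
       -2.52548227e-03,  2.10979778e-06]), 'position': array([ 211.09810516, -587.72719494,  230.36019799]), 'ee_rot': array([-1.71489672e-01,  9.85185456e-01,  9.29107056e-04, -2.16434337e-04]), 'contact_force': array([-0.35015804, -0.20412571,  0.59335137]), 'wrist_torque': array([-0.0590542 ,  0.00023751,  0.04527424]), 'grasp_force': 0.0, 'gripper_width': 85.37962695901138}
```

View pics/top0.png

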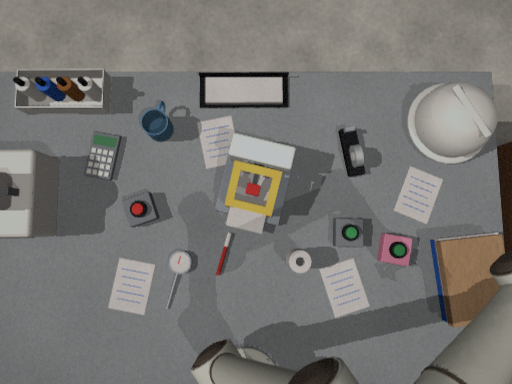

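View pics/scene0.png

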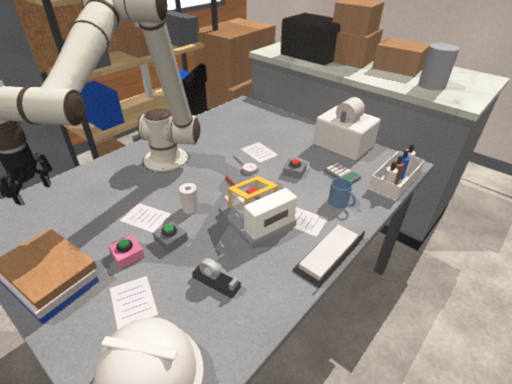

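The top view shows the punch with its yellow guard at about (252,190) and the red stop on a grey box at (138,209). There are two green buttons: one on a grey box at (350,232) and one on a pink box at (398,250). The grey one fits the description and the pink one is the decoy. I'll measure now and confirm this in a crop.

```bash
cat > h.py <<'E'
import cv2, numpy as np
from bench import arm
def ray(p,u,v):
    d=np.linalg.inv(p["intrinsics"])@[u,v,1]; R=np.array(p["R"]); return -R.T@p["t"], R.T@d
def onplane(p,uv,z):
    c,d=ray(p,*uv); return c+d*(z-c[2])/d[2]
def tri(views):
    A=np.zeros((3,3));b=np.zeros(3);
    for p,uv in views:
        c,d=ray(p,*uv); d=d/np.linalg.norm(d); M=np.eye(3)-np.outer(d,d); A+=M;b+=M@c
    return np.linalg.solve(A,b)
def blobs(im,lo,hi,mn=15):
    h=cv2.cvtColor(im,cv2.COLOR_RGB2HSV); m=cv2.inRange(h,lo,hi)
    n,l,s,c=cv2.connectedComponentsWithStats(m); return m,[(c[i].round(1),s[i].tolist()) for i in range(1,n) if s[i][4]>=mn]
def project(p,X):
    x=np.array(p["R"])@X+p["t"]; x=p["intrinsics"]@x; return x[:2]/x[2]
E
python3 - <<'E'
from h import *
for n in("scene","top"):
    im=cv2.imread(f"pics/{n}0.png")[:,:,::-1].copy()
    for nm,lo,hi in(("green",(45,80,30),(85,255,255)),("yellow",(20,150,100),(32,255,255)),("red",(0,150,80),(6,255,255)),("pink",(160,80,80),(176,255,255))):
        m,b=blobs(im,lo,hi); print(n,nm,b)
        if nm=="yellow":
            c=max(cv2.findContours(m,cv2.RETR_EXTERNAL,cv2.CHAIN_APPROX_NONE)[0],key=cv2.contourArea)
            print(cv2.approxPolyDP(c,5,True)[:,0].tolist())
            cc,hh=cv2.findContours(m,cv2.RETR_CCOMP,cv2.CHAIN_APPROX_NONE)
            for k,q in enumerate(cc):
                if hh[0][k][3]>=0 and len(q)>20: print("hole",cv2.minAreaRect(q))
im=cv2.imread("pics/top0.png"); a=cv2.resize(im[120:280,200:430],None,fx=3.4,fy=3.4,interpolation=cv2.INTER_CUBIC); cv2.imwrite("pics/c1.png",a)
E
```

```text
scene green [(array([350.2, 175.9]), [345, 173, 12, 7, 43]), (array([168.4, 228.1]), [164, 225, 10, 8, 62]), (array([123.4, 243.5]), [118, 240, 12, 8, 74])]
scene yellow [(array([252.1, 187.3]), [229, 177, 48, 21, 266])]
[[276, 185], [256, 177], [229, 188], [249, 197]]
hole ((252.73196411132812, 186.60308837890625), (13.28222370147705, 31.518360137939453), 68.96248626708984)
scene red [(array([295. , 161.3]), [292, 160, 7, 4, 23]), (array([251.4, 189.7]), [247, 187, 10, 6, 35])]
scene pink [(array([126.4, 252.9]), [109, 235, 35, 33, 561])]
top green [(array([104.4, 140.6]), [93, 135, 24, 12, 194]), (array([350.7, 232.1]), [345, 226, 13, 13, 132]), (array([398.9, 249.9]), [393, 244, 13, 13, 131])]
top yellow [(array([252.6, 187.5]), [225, 161, 57, 55, 1078])]
[[235, 161], [225, 204], [270, 215], [281, 172]]
hole ((252.67649841308594, 187.29412841796875), (35.89527130126953, 33.71245193481445), 14.03624439239502)
top red [(array([252.5, 188.9]), [246, 183, 14, 13, 138]), (array([136.8, 208.5]), [131, 203, 12, 12, 111]), (array([221.2, 260.4]), [216, 247, 11, 28, 92])]
top pink [(array([393.4, 248.9]), [378, 233, 34, 33, 663])]
```

View pics/c1.png

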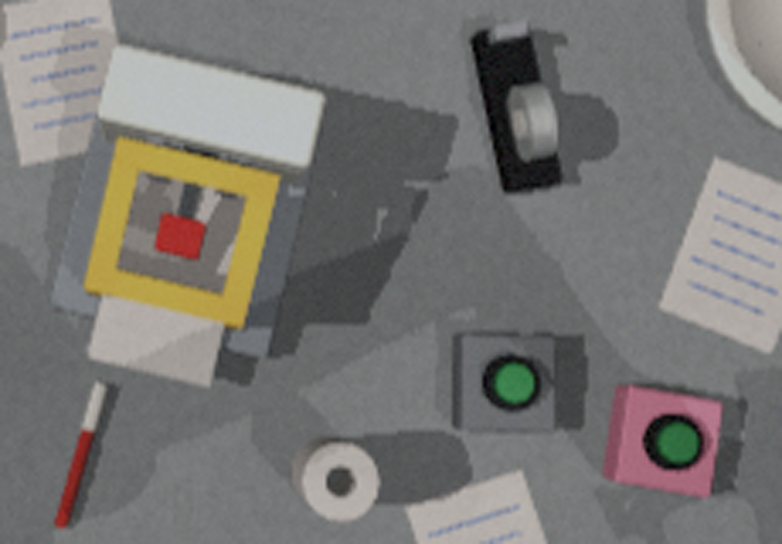

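The crop confirms it: the green button on the grey box is at crop (515,382), full-image (350.7,232), and the pink decoy is at crop (675,441). The red pad shows inside the window at crop (180,237).

```bash
python3 - <<'E'
from h import *
T=arm.camera_params("top");S=arm.camera_params("scene")
print("start",tri([(T,(350.7,232.1)),(S,(168.4,228.1))]))
print("pad",tri([(T,(252.5,188.9)),(S,(251.4,189.7))]))
# guard outer corners in top/scene: back-left, front-left, front-right, back-right
tc=[(235,161),(225,204),(270,215),(281,172)]
sc=[(276,185),(256,177),(229,188),(249,197)]
for zz,a in zip((152,118,118,152),tc): print("guard",onplane(T,a,zz))
P=[onplane(T,a,z) for z,a in zip((152,118,118,152),tc)]
for X in P: print("in scene",project(S,X))
f=(P[0]+P[3]-P[1]-P[2])/2; l=(P[0]+P[1]-P[2]-P[3])/2
print("yaw",np.degrees(np.arctan2(f[1],f[0])),np.degrees(np.arctan2(-l[0],l[1])),np.linalg.norm(f),np.linalg.norm(l),"c",sum(P)/4)
print("window c", onplane(T,(252.7,187.3),135),"padz122",onplane(T,(252.5,188.9),122),"start z",[onplane(T,(350.7,232.1),z) for z in(40,50)])
print("marker/roll",onplane(T,(221,250),10),onplane(T,(299,260),100))
E
```

```text
start [ 436.35677372 -312.82120572   58.00736423]
pad [557.49678018 -26.38671    120.15201775]
guard [630.92762494  21.42461888 152.        ]
guard [515.93367877  50.32439479 118.        ]
guard [484.7130048  -74.48786449 118.        ]
guard [ 600.13540699 -103.66483196  152.        ]
in scene [276.29425381 184.81953488]
in scene [256.69168719 176.47275072]
in scene [227.43547986 187.98683518]
in scene [245.60217791 197.81219432]
yaw -14.146807973761376 -13.936391096851294 123.58054227396919 128.7404981797072 c [557.92742888 -26.6009207  135.        ]
window c [560.43207369 -26.66314085 135.        ] padz122 [557.34720012 -26.31498228 122.        ] start z [array([ 435.49484446, -318.48023006,   40.        ]), array([ 435.58035765, -315.81622157,   50.        ])]
marker/roll [384.0783625   67.91191768  10.        ] [ 359.60164668 -155.15391752  100.        ]
```

servo_tool([
  [[0,-30,24,0,0,0,0.06],[0,-80,64,0,0,0,0.12],[0,-130,103,0,0,0,0.18],[0,-180,143,0,0,0,0.24],[0,-230,183,0,0,0,0.3],[0,-280,222,0,0,0,0.36],[0,-330,262,0,0,0,0.42],[0,-380,302,0,0,0,0.48],[0,-430,341,0,0,0,0.54],[0,-470,373,0,0,0,0.588]],
])

```text
clock: 1.35
position: [528.1, -76.3, 231.2]
ee_rot: [0.122, 0.993, -0.0, -0.0]
contact_force: [1.1, 0.1, -0.9]
gripper_width: 0.3
grasp_force: 0.0
```

```bash
cat >> h.py <<'E'
from scipy.spatial.transform import Rotation as Rt
def delta(X):
    s=arm.read_state(); R=Rt.from_quat(s["ee_rot"]).as_matrix(); print(s["clock"],s["position"].round(1),s["contact_force"].round(1),s["gripper_width"]); print("x_t",R[:,0].round(3),"z_t",R[:,2].round(3)); print("shift",(R.T@(np.array(X)-s["position"])).round(1))
E
python3 - <<'E'
from h import *
delta((559,-26.5,180)); cv2.imwrite("pics/w1.png",arm.get_image("wrist")[:,:,::-1])
E
```

```text
1.35 [528.1 -76.3 231.2] [ 1.1  0.1 -0.9] 0.2831894970973923
x_t [-0.97   0.242  0.   ] z_t [-0. -0. -1.]
shift [-18.   55.8  51.2]
```

View pics/w1.png

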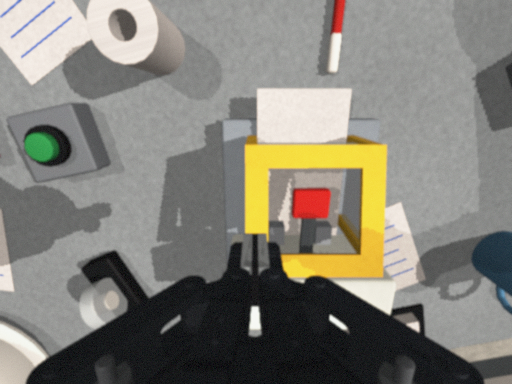

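The wrist view shows the guard square to the image, so the yaw is right. The pad is at (311,203), the window spans about (270–360, 168–255), and green on the grey box is at (43,145). I'll measure from here.

```bash
python3 - <<'E'
from h import *
W=arm.camera_params("wrist")
im=cv2.imread("pics/w1.png")[:,:,::-1].copy()
m,b=blobs(im,(0,150,80),(6,255,255),60); print(b)
for q,_ in b: print(onplane(W,q,122))
m,b=blobs(im,(45,80,30),(85,255,255),60); print(b,[onplane(W,q,55) for q,_ in b])
# outer front edge corners of guard (z118) and inner window corners
for uv,z in(((246,144),118),((386,144),118),((270,168),124),((361,168),124)): print(uv,onplane(W,uv,z))
E
```

```text
[(array([337.8,  15.3]), [332, 0, 13, 32, 305]), (array([310.6, 203. ]), [292, 189, 39, 30, 1056])]
[403.5740145   29.07038092 122.        ]
[558.45052968 -20.45868146 122.        ]
[(array([ 41.5, 146.3]), [24, 131, 36, 32, 886])] [array([ 440.17036239, -307.91830122,   55.        ])]
(246, 144) [486.6075816  -68.93192218 118.        ]
(386, 144) [518.27544302  59.78570562 118.        ]
(270, 168) [513.22450006 -52.0330052  124.        ]
(361, 168) [533.93319062  32.06015233 124.        ]
```

servo_tool([
  [[0,-8,28,10,0,0,0],[0,-16,58,35,0,0,0],[0,-16,58,40,0,0,0],[0,-16,58,40,0,0,0],[0,-16,58,40,0,0,0]],
])

```text
clock: 2.02
position: [557.1, -26.6, 192.1]
ee_rot: [0.122, 0.993, 0.0, 0.001]
contact_force: [0.4, -0.3, 1.1]
gripper_width: -0.0
grasp_force: 0.0
```

```bash
python3 - <<'E'
from h import *
W=arm.camera_params("wrist"); im=arm.get_image("wrist"); cv2.imwrite("pics/w2.png",im[:,:,::-1])
delta((558,-24,140))
m,b=blobs(im,(0,150,80),(6,255,255),60)
for q,s in b: print(q,s,onplane(W,q,122))
m,b=blobs(im,(45,80,30),(85,255,255),60); print(b,[onplane(W,q,55) for q,_ in b])
T=arm.camera_params("top")
t=arm.get_image("top"); cv2.imwrite("pics/t2.png",t[:,:,::-1])
s=arm.read_state(); print("tcp in top",project(T,s["position"]))
E
```

```text
2.075 [557.1 -26.6 192.3] [ 0.1 -0.9 -0.8] -0.10559733067690286
x_t [-0.97   0.242 -0.001] z_t [ 0.002  0.    -1.   ]
shift [-0.2  2.7 52.3]
[257.6 201.2] [236, 184, 44, 36, 1450] [554.60434056 -23.56916675 122.        ]
[] []
tcp in top [253.04635284 186.22167591]
```

View pics/w2.png

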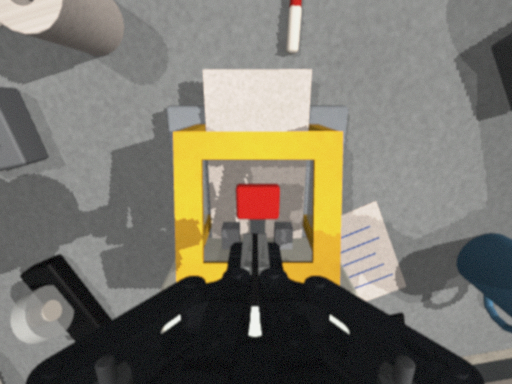

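The pad at (257.6,201) lies directly under the finger line and the window margins are even on both sides, so I'll descend straight.

servo_tool([
  [[0,0,1,15,0,0,0],[0,0,2,30,0,0,0],[0,0,2,45,0,0,0],[0,0,2,57,0,0,0],[0,0,2,65,0,0,0],[0,0,2,70,0,0,0],[0,0,2,74,0,0,0],[0,0,2,78,0,0,0],[0,0,2,78,0,0,0]],
])

```text
clock: 3.25
position: [557.7, -23.8, 113.3]
ee_rot: [0.121, 0.993, 0.0, 0.0]
contact_force: [0.4, -0.5, -0.6]
gripper_width: -0.2
grasp_force: 0.0
```

servo_tool([
  [[0,0,0,3,0,0,0],[0,0,0,6,0,0,0],[0,0,0,9,0,0,0],[0,0,0,9,0,0,0]],
])

```text
clock: 3.75
position: [557.5, -23.8, 103.9]
ee_rot: [0.121, 0.993, 0.0, -0.0]
contact_force: [-0.8, 1.7, 1.2]
gripper_width: -0.1
grasp_force: 0.7
```

servo_tool([
  [[0,0,0,1.5,0,0,0],[0,0,0,3,0,0,0],[0,0,0,3,0,0,0]],
])

```text
clock: 4.12
position: [557.6, -23.9, 103.0]
ee_rot: [0.121, 0.993, -0.0, 0.0]
contact_force: [-5.8, 2.2, 11.1]
gripper_width: 0.5
grasp_force: 6.1
```

```bash
python3 - <<'E'
from h import *
im=arm.get_image("wrist"); cv2.imwrite("pics/w3.png",im[:,:,::-1])
m,b=blobs(im,(0,150,80),(6,255,255),60); print(b); delta((557,-24,98))
W=arm.camera_params("wrist")
for q,s in b: print([onplane(W,q,z).round(1) for z in(101,122)])
E
```

```text
[(array([253.3, 231. ]), [224, 217, 61, 49, 1450])]
4.175 [557.6 -23.9 103. ] [-5.1  2.4 12.2] -0.2049235981205616
x_t [-0.971  0.24  -0.001] z_t [ 0.001 -0.    -1.   ]
shift [ 0.6 -0.3  5. ]
[array([548.1, -22.6, 101. ]), array([537.9, -20. , 122. ])]
```

View pics/w3.png

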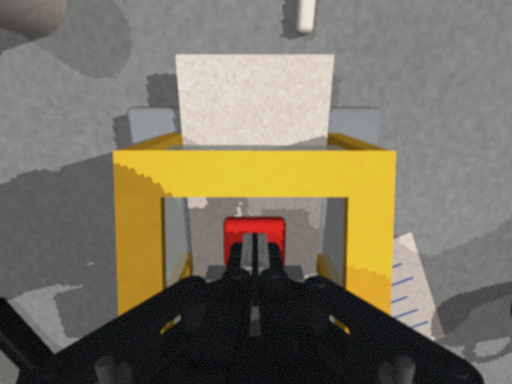

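The pad is down: the tip stopped at z=103, as predicted, with 12 N on it. I'll press slightly harder, hold, then retreat straight up.

servo_tool([
  [[0,0,0,1.5,0,0,0],[0,0,0,1.5,0,0,0],[0,0,0,1.5,0,0,0],[0,0,0,-3,0,0,0],[0,0,0,-15,0,0,0],[0,0,0,-40,0,0,0],[0,0,0,-70,0,0,0],[0,0,0,-90,0,0,0],[0,0,0,-90,0,0,0]],
])

```text
clock: 5.3
position: [558.7, -23.8, 193.0]
ee_rot: [0.121, 0.993, 0.001, 0.002]
contact_force: [-0.1, 0.7, -1.2]
gripper_width: -0.2
grasp_force: 0.0
```

```bash
python3 - <<'E'
from h import *
W=arm.camera_params("wrist");im=arm.get_image("wrist"); cv2.imwrite("pics/w4.png",im[:,:,::-1])
m,b=blobs(im,(0,150,80),(6,255,255),60)
for q,s in b: print(q,s,[onplane(W,q,z).round(1) for z in(101,122)])
delta((436,-313,130))
E
```

```text
[253.6 193.5] [234, 177, 40, 34, 1314] [array([556.2, -24.2, 101. ]), array([549.2, -22.5, 122. ])]
5.35 [557.7 -23.9 191.5] [-0.3 -0.7 -0.1] -0.3042920559257389
x_t [-0.97   0.241 -0.001] z_t [ 0.001  0.001 -1.   ]
shift [  48.5 -310.    61.2]
```

servo_tool([
  [[0,5,-30,0,0,0,0],[0,12,-80,0,0,0,0],[0,20,-130,0,0,0,0],[0,28,-180,0,0,0,0],[0,36,-230,10,0,0,0],[0,43,-275,30,0,0,0],[0,47,-303,50,0,0,0],[0,47,-308,60,0,0,0],[0,47,-308,60,0,0,0],[0,47,-308,60,0,0,0]],
])

```text
clock: 6.6
position: [438.5, -311.0, 131.7]
ee_rot: [0.121, 0.993, -0.0, 0.0]
contact_force: [-0.8, 0.0, -0.6]
gripper_width: -0.1
grasp_force: 0.0
```

```bash
python3 - <<'E'
from h import *
W=arm.camera_params("wrist");im=arm.get_image("wrist"); cv2.imwrite("pics/w5.png",im[:,:,::-1])
m,b=blobs(im,(45,80,30),(85,255,255),60)
for q,s in b: print(q,s,[onplane(W,q,z).round(1) for z in(50,58)])
delta((436,-313,65))
E
```

```text
[ 77.6 179.7] [54, 159, 48, 43, 1572] [array([ 383.4, -455.6,   50. ]), array([ 382.5, -449.8,   58. ])]
[252.6 199.6] [232, 179, 42, 42, 1383] [array([ 437.6, -312.8,   50. ]), array([ 434.8, -312.1,   58. ])]
6.65 [ 438.6 -310.9  131.9] [-0.2  0.2  1. ] 0.14920571856187576
x_t [-0.971  0.239 -0.001] z_t [ 0.001 -0.001 -1.   ]
shift [ 2.1 -2.6 66.9]
```

View pics/w5.png

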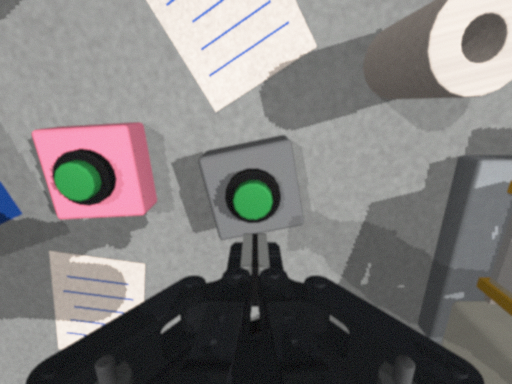

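The fingers are aligned with the green button on the grey box at (252.6,199.6), and the pink decoy is well off at (78,180). I'll descend.

servo_tool([
  [[0,1,-2,15,0,0,0],[0,2,-2,35,0,0,0],[0,2,-2,55,0,0,0],[0,2,-2,65,0,0,0],[0,2,-2,70,0,0,0],[0,2,-2,72,0,0,0],[0,2,-2,72,0,0,0]],
])

```text
clock: 7.52
position: [435.3, -312.9, 59.8]
ee_rot: [0.121, 0.993, -0.0, 0.0]
contact_force: [-1.0, 1.1, 2.1]
gripper_width: 0.2
grasp_force: 1.3
```

Contact begins at about z=60. I'll step down until it stops.

servo_tool([
  [[0,0,0,2,0,0,0],[0,0,0,4,0,0,0],[0,0,0,4,0,0,0]],
])

```text
clock: 7.9
position: [435.6, -313.1, 56.1]
ee_rot: [0.121, 0.993, -0.0, 0.0]
contact_force: [-2.3, 2.3, 6.7]
gripper_width: 0.1
grasp_force: 3.5
```

servo_tool([
  [[0,0,0,2,0,0,0],[0,0,0,4,0,0,0],[0,0,0,4,0,0,0]],
])

```text
clock: 8.28
position: [435.7, -313.2, 55.6]
ee_rot: [0.12, 0.993, -0.001, 0.001]
contact_force: [-8.1, 7.6, 29.5]
gripper_width: 0.2
grasp_force: 14.6
```

It is on its stop at 29 N, so I'll retreat.

servo_tool([
  [[0,0,0,-5,0,0,0],[0,0,0,-25,0,0,0],[0,0,0,-60,0,0,0],[0,0,0,-110,0,0,0],[0,0,0,-130,0,0,0],[0,0,0,-130,0,0,0],[0,0,0,-130,0,0,0]],
])

```text
clock: 9.15
position: [434.7, -312.6, 180.0]
ee_rot: [0.121, 0.993, 0.0, -0.001]
contact_force: [0.4, -1.0, -0.1]
gripper_width: -0.0
grasp_force: 0.0
```

```bash
python3 - <<'E'
from h import *
delta((0,0,0)); a=arm.get_image("scene"); T=arm.get_image("top")
m,b=blobs(T,(0,150,80),(6,255,255)); print(b)
m,b=blobs(a,(0,150,80),(6,255,255)); print(b)
m,b=blobs(a,(45,80,30),(85,255,255)); print(b)
E
```

```text
9.15 [ 434.7 -312.6  180. ] [ 0.4 -1.  -0.1] -0.019230563305723623
x_t [-0.97   0.241  0.002] z_t [-0.002  0.001 -1.   ]
shift [497.  198.4 181. ]
[(array([252.3, 189.5]), [246, 184, 14, 12, 132]), (array([136.8, 208.5]), [132, 203, 11, 12, 109]), (array([221.2, 260.5]), [216, 247, 11, 28, 92])]
[(array([295. , 161.4]), [292, 160, 7, 4, 22]), (array([230. , 180.5]), [226, 177, 9, 8, 16])]
[(array([350.1, 176. ]), [344, 173, 13, 7, 43]), (array([168.4, 228.1]), [164, 225, 10, 8, 62]), (array([123.5, 243.4]), [118, 240, 12, 8, 75])]
```

The green button is back at its original pixels, the pad has dropped out of the scene camera's view, and the bystanders have not moved. I'll hand it in.

```bash
python3 -c "
from bench import arm
print(arm.job_done())"
```

```text
the job is handed in; nothing more can be done
None
```

The job is handed in with no verdict returned: I pressed the lever down to its stop through the window, then pressed the green start button fully, and it came back up; I saw no sign of touching the guard, the stop button or anything else.

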